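Shut, pin and press a clamshell board tester

ROBOT

A 6-joint arm with a two-finger parallel gripper is mounted at the origin on the work surface. World frame = base frame: x ahead of the robot, y to its left, z up, the work surface at z = 0. Lengths are in m, angles in degrees, forces in N, time in s.
With the tool pointing down it reaches from about 0.25 to 0.725 m from the base axis. Payload 9.7 kg.
Tool frame: the origin (TCP) lies where the fingers leave the gripper's body, on its centre line; the fingertips stand 73 mm ahead of it and the grasp point (between the pads) lies 54 mm ahead of it; z points along the fingers, y is the line along which they close (so a half turn about z gives the same grasp; the last joint's range is limited). The gripper opens to 85 mm and grips with 20 to 120 N. Pads are 22 mm wide; open, the fingers measure 114 mm over their backs; the gripper's body (76 mm by 85 mm) begins 54 mm behind the grasp point. The pads swing forward as they close: fully open they stand 13 mm farther back than shut.
Start: joints at [-71.333, 4.979, 10.078, 95.1, 0, 90], TCP at [0.176, -0.521, 0.304] pointing down, gripper open.
Joint ranges: [-179.16, 179.16], [-48.56, 103.87], [-65.8, 70.77], [-126.05, 130.52], [-82.76, 87.17], [-180, 180]. Speed limits (degrees/s): [127.2, 127.2, 147.25, 180, 180, 180].

INTERFACE

Orientations are given as [roll, pitch, yaw] about the fixed x, y, z axes, in that order (R = Rz(yaw) Ry(pitch) Rx(roll)).
In Python, from workcell import sensors, imaging, bot gives the robot as it stands.
- The arm moves only by the tool apply_moves, never from a script. Its argument "rows" is a list of rows, each a list of 3 entries, a list of its own where there are three numbers: the shift along the tool's x, y, z in units of 10 cm (1.0 is 10 cm), then the turn, a rotation vector about the tool's x, y, z in units of 30 degrees (1.0 is 30 degrees), then the opening, from 0 (shut) to 1 (fully open). A call has 1 to 20 rows; each row is the pose to reach, as a shift and turn from the pose commanded when the call began, along the tool's axes at that moment; what a row does not reach only later rows make up. A row lasts 1/10 s, in which the tool goes at most 50 mm and 8.59 degrees, less where a joint would pass 70% of its speed; a pose out of reach is approached as far as the arm can. A call with a number of a shift or a turn outside -1 to 1 is refused whole. A call with a gripper value outside its range is refused whole. The fingers move at their own pace and stop on an object; "force" is the grip in N (left out, the last holds). Time passes only in rows, so rows that repeat a pose let the fingers close. It gives the time, the measured TCP pose, the force, the opening and the grip force at its end, in the units of the state.
- sensors.get_obs(): the state, without advancing time (a new reading comes with each control period).
- imaging.camera(name): name is "side" or "top"; returns (picture, depth): 384x512x3 uint8, red, green, blue; 384x512 float32, m along the optical axis (not along the pixel's ray), 0 where there is no reading.
- imaging.get_calibration(name): a dict with "intrinsics" (3x3 intrinsics, pixels), "world_from_camera" (4x4, takes a point from camera to world coordinates). Camera axes: x right, y down, z forward; pixel columns grow to the right and rows downward; lengths in m; the calibration is good to about 2 mm. A picture is of the moment at which its call begins. get_calibration takes no time and is no camera call.
- bot.job_done(): hands the job in; it is judged then, once.
The state is a dict: "time": time; "q": joint angles; "qd": joint speeds; "joint_efforts": joint torques, N m; "ee_pos": TCP position; "tcp_rot": TCP orientation; "wrist_force": force on the tool from outside, world axes, zero at the start; "torque": the same for the moment, N m; "opening": finger opening in m; "grasp_force": force on a finger pad.
Only numpy, scipy, OpenCV 4.12 (cv2) and the standard library are available. Lean on these libraries where they do the work, as an engineer would, in place of code of your own. Each camera call takes 0.05 s, during which the arm holds its last target. There are 200 camera calls.

TASK

Drain the circuit board in the open clamshell test jig by pushing the jig's sprung plunger fully down for a moment, then close the lid, push the locking pin through the holes of the three lugs right up to its handle so that it locks lid and base together, and let go of the pin. Finish holding the jig shut: the program ends with the fingers still pressing down firmly (about 10 N) on the rubber pad on the lid. Leave the other things on the bench where they are.

Things in the scene. Friction and masses are not known exactly. Their poses are not given: they have to be found in the camera images.
- jig: Clamshell test jig screwed to the bench; place and yaw vary. Black base block 160 (x) x 150 (y) x 36 mm high with a green board on it (components up to 49 mm above the bench). Origin at the centre of its underside, z up. Two pierced aluminium lugs stand out of its -y side near the -x corner; the space to -x of them is free. The lid is hinged on the +y side.
- hinge (a point): Middle of the lid's hinge line, which runs along the jig's x; at jig x = 0, y = +75, z = 56 mm.
- lid (a joint): Lid angle, rad: 0 shut (stop), 1.25 to 1.5 (nearly upright) at the start, 1.6 at most. Stiff friction hinge, 0.28 N m: the lid stays where left. Plate 156 x 148 x 10 mm, 0.3 kg, inner face in the hinge plane; shut, it lies level from the hinge towards jig -y, top 66 mm above the bench. It opens up and towards +y: close it by pushing its outer face from the +y side towards -y and down.
- lid_lug (a point): Centre of the 12 mm hole in the lid's lug, an upright plate 8 mm thick (x) at jig x = -65 mm, 180 mm from the hinge line; it reaches 45 mm past the lid's free edge. When shut it stands between the base's two lugs and the three holes are in line.
- press_pad: Black rubber pad 56 (x) x 50 (y) x 8 mm on a sprung stem on the lid's outer face; it moves with the lid and pushes the contact probes. Origin at the centre of the pad's underside, 110 mm from the hinge line, 6 mm off the lid; z points out of the lid. With the lid shut the pad's top is 80 mm above the bench. It sinks by up to 6 mm when pressed: 3 N to start, then 2 N per mm.
- plunger (a joint): Travel of the sprung drain plunger, m: 0 up, 0.007 fully down. It springs back. About 1 N to start and 5 N to bottom it.
- plunger_top (a point): Centre of the top of the sprung drain plunger: upright steel button 20 mm in diameter in a 30 mm collar, in the jig's base at x = +20, y = -50 mm (jig frame), top 52 mm above the bench when up, 12 mm above its collar. It is under the lid when the lid is shut. Pushed straight down.
- hole (a point): Centre of the outer mouth of the first lug's hole, where the pin goes in along +x (axes as the jig's): jig x = -83, y = -105, z = 48 mm. The base's lugs are plates 8 mm thick, centred at jig x = -79 and -51, y from -120 to -90, z from 31 to 65 mm; holes 12 mm, along x.
- pin: Locking pin, 60 g, lying loose on the bench: a black handle block 40 (x) x 18 (y) x 22 mm (z) with a steel shaft of 8 mm diameter, 50 mm long, out of the middle of its +x end (axis 11 mm above the handle's underside), with a tapered tip. Origin at the centre of the handle's underside; x points along the shaft to the tip, z up. It lies in one of three places, yaw within 0.8 rad.
- pin_tip (a point): End of the pin's shaft, 70 mm along x from the handle's centre and 11 mm above its underside. When the pin is home (handle against the first lug) it lies 50 mm along +x from hole.
- spool: Loose bystander, leave alone. Origin at the centre of its underside. Solder spool, 52 mm in diameter, 33 mm high.
- connector: Loose bystander, leave alone. Origin at the centre of its underside. Black connector 56 x 30 x 22 mm with a yellow face.
- screwdriver: Loose bystander, leave alone. Black-handled screwdriver 190 mm long lying flat.
- meter: Loose bystander, leave alone. Origin at the centre of its underside. Orange multimeter lying flat, 170 x 85 x 46 mm.
- ecu: Loose bystander, leave alone. Origin at the centre of its underside. Aluminium control unit 110 (with its connector) x 150 x 34 mm.
- spare_board: Loose bystander, leave alone. Origin at the centre of its underside. Green circuit board 110 x 140 mm with black connectors, 28 mm high.
- flux_jar: Loose bystander, leave alone. Origin at the centre of its underside. White jar 44 mm in diameter, 50 mm high.
There are look-alikes about, which are no part of the job. Leave any red or yellow look-alike of the pin alone.

How it is judged:
By the outcome, as a careful person would: the job done as asked, in the order asked, and still so for the second after the job is handed in, while the arm keeps its last pose, push and grip.
It also fails if it takes over 72 s, if anything falls off the work surface, if the arm or the gripper's body presses on something with over 40 N, if the wrist force passes 120 N, or if a joint passes its speed limit or range.

## Working session

There is one attempt and no reset: what is moved stays moved. The work goes in short steps, Python scripts to look and compute and a tool call to move; the robot and the scene stay as the last step left them, time stands still between calls to the robot, and variables do not carry over. Pictures are saved under pics/ and viewed, at most 10 in all, crops included, and the job is handed in when it is done.

Besides the shell and the picture viewer there is one more tool, called after "Emit:" as a command line: name --argument value ..., lists and objects as JSON in quotes. apply_moves: Moves the arm, as the interface text tells. Its arguments: {"type":"object","properties":{"rows":{"type":"array"},"force":{"type":"number"}},"required":["rows"]}

```bash
mkdir -p pics; ls
python3 - <<'E'
from workcell import sensors, imaging, bot
import cv2, numpy as np
for n in ("top","side"):
    p,d=imaging.camera(n); c=imaging.get_calibration(n)
    cv2.imwrite(f"pics/{n}0.png",cv2.resize(p[:,:,::-1],(800,600))); np.savez(f"{n}0.npz",p=p,d=d,K=c["intrinsics"],T=c["world_from_camera"])
    print(n,c["intrinsics"].round(1).tolist(),c["world_from_camera"].round(3).tolist())
print(sensors.get_obs())
E
```

```text
pics
top [[429.9, 0.0, 253.0], [0.0, 429.9, 188.0], [0.0, 0.0, 1.0]] [[-0.015, -0.995, 0.103, 0.339], [-1.0, 0.016, 0.002, -0.068], [-0.004, -0.103, -0.995, 1.697], [0.0, 0.0, 0.0, 1.0]]
side [[460.1, 0.0, 260.1], [0.0, 460.1, 193.7], [0.0, 0.0, 1.0]] [[0.992, -0.045, 0.116, 0.359], [-0.122, -0.533, 0.837, -1.22], [0.024, -0.845, -0.534, 0.811], [0.0, 0.0, 0.0, 1.0]]
{'time': 0.1, 'q': array([-7.13329679e+01,  5.00830235e+00,  1.00382532e+01,  9.50985419e+01,
       -6.60793274e-04,  8.99991402e+01]), 'qd': array([ 0.04387383, -0.08082187,  0.05841529, -0.05268252, -0.01873333,
        0.05157448]), 'joint_efforts': array([ 7.45552347e-05, -5.21559584e+01,  4.65652728e+01,  1.59810641e-02,
        5.61921070e-05,  1.14170007e-05]), 'ee_pos': array([ 0.17599814, -0.52095861,  0.30324388]), 'tcp_rot': array([-1.79931409e+02,  6.59763490e-04,  1.86678927e+01]), 'wrist_force': array([0.35637594, 0.7737798 , 0.07633723]), 'torque': array([0.07740594, 0.00713309, 0.03704218]), 'grasp_force': 0.0, 'opening': 0.08547836479658548}
```

View pics/top0.png

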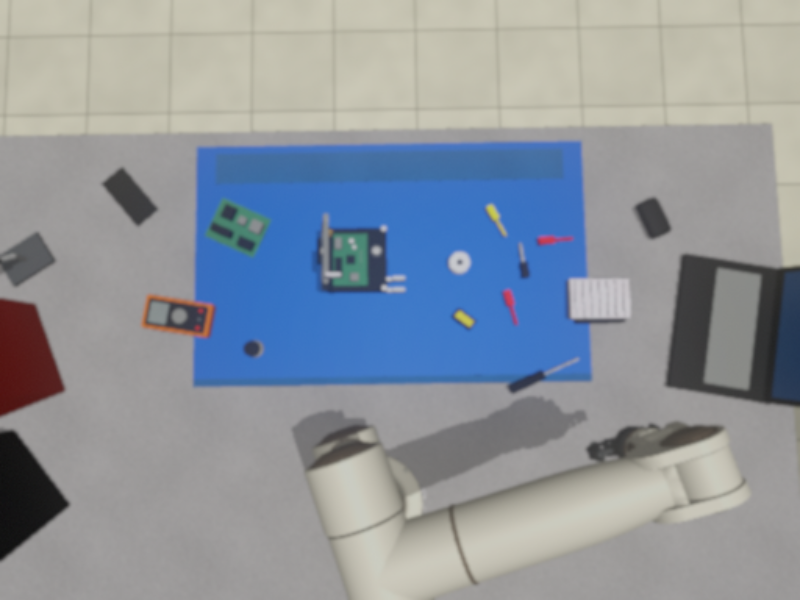

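View pics/side0.png

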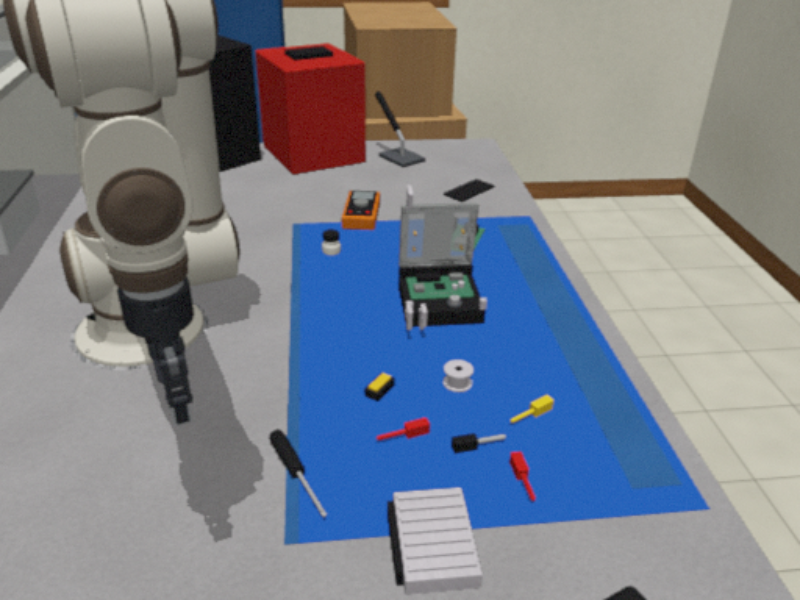

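Top view: the jig is at about (352,260) with its lugs at (395,283) and its yaw near 0. The black pin's handle is at (524,270) with the shaft pointing up the picture (world +x). In the side view the pin is at (465,443) and the jig at (440,290).

```bash
cat > h.py <<'E'
import numpy as np, cv2
def load(f):
    z=np.load(f); return z["p"],z["d"],z["K"],z["T"]
def ray(K,T,uv):
    uv=np.atleast_2d(np.asarray(uv,float)); d=np.c_[(uv-[K[0,2],K[1,2]])/[K[0,0],K[1,1]],np.ones(len(uv))]@T[:3,:3].T
    return T[:3,3],d
def onz(K,T,uv,z):
    o,d=ray(K,T,uv); return o+d*((z-o[2])/d[:,2])[:,None]
def proj(K,T,P):
    c=(np.atleast_2d(P)-T[:3,3])@T[:3,:3]; return c[:,:2]/c[:,2:]*[K[0,0],K[1,1]]+[K[0,2],K[1,2]]
E
python3 - <<'E'
from h import *
t=load("top0.npz"); s=load("side0.npz")
a=cv2.resize(t[0][130:200,195:275],(400,350),interpolation=cv2.INTER_CUBIC)
b=cv2.resize(s[0][115:220,245:325],(400,525),interpolation=cv2.INTER_CUBIC)
c=cv2.resize(t[0][145:190,310:360],(250,225),interpolation=cv2.INTER_CUBIC)
im=np.zeros((600,800,3),np.uint8); im[:350,:400]=a; im[:525,400:]=b; im[360:585,:250]=c
cv2.imwrite("pics/crop.png",im[:,:,::-1])
p,d,K,T=t
g=p.astype(int)
# pin: dark on mat
sub=(slice(145,190),slice(315,350))
dark=(g.max(2)<75).astype(np.uint8); m=np.zeros_like(dark); m[sub]=dark[sub]
ys,xs=np.nonzero(m); print("pin dark",len(xs),xs.mean(),ys.mean(), onz(K,T,[xs.mean(),ys.mean()],.022))
light=((g[:,:,0]>110)).astype(np.uint8); m=np.zeros_like(light); m[150:178,328:342]=light[150:178,328:342]
ys,xs=np.nonzero(m); print("shaft",len(xs),onz(K,T,np.c_[xs,ys],.011).round(3).tolist())
print("depth jig row", [ (int(u),*np.round((T[:3,3]+ray(K,T,[u,160])[1][0]*d[160,u]),3)) for u in range(200,262,4)])
E
```

```text
pin dark 0 nan nan [[nan nan nan]]
shaft 31 [[0.636, -0.38, 0.011], [0.636, -0.384, 0.011], [0.632, -0.38, 0.011], [0.632, -0.384, 0.011], [0.632, -0.388, 0.011], [0.628, -0.38, 0.011], [0.628, -0.384, 0.011], [0.628, -0.388, 0.011], [0.624, -0.38, 0.011], [0.624, -0.384, 0.011], [0.624, -0.388, 0.011], [0.62, -0.38, 0.011], [0.62, -0.384, 0.011], [0.62, -0.387, 0.011], [0.616, -0.383, 0.011], [0.616, -0.387, 0.011], [0.612, -0.383, 0.011], [0.612, -0.387, 0.011], [0.608, -0.383, 0.011], [0.608, -0.387, 0.011], [0.608, -0.391, 0.011], [0.604, -0.383, 0.011], [0.604, -0.387, 0.011], [0.604, -0.391, 0.011], [0.6, -0.383, 0.011], [0.6, -0.387, 0.011], [0.6, -0.391, 0.011], [0.596, -0.383, 0.011], [0.596, -0.387, 0.011], [0.596, -0.391, 0.011], [0.592, -0.387, 0.011]]
depth jig row [(200, np.float64(0.631), np.float64(0.146), np.float64(0.0)), (204, np.float64(0.598), np.float64(0.108), np.float64(0.189)), (208, np.float64(0.596), np.float64(0.092), np.float64(0.198)), (212, np.float64(0.624), np.float64(0.094), np.float64(0.034)), (216, np.float64(0.624), np.float64(0.079), np.float64(0.036)), (220, np.float64(0.624), np.float64(0.063), np.float64(0.031)), (224, np.float64(0.621), np.float64(0.046), np.float64(0.047)), (228, np.float64(0.621), np.float64(0.031), np.float64(0.043)), (232, np.float64(0.623), np.float64(0.016), np.float64(0.035)), (236, np.float64(0.623), np.float64(0.0), np.float64(0.031)), (240, np.float64(0.617), np.float64(-0.016), np.float64(0.062)), (244, np.float64(0.62), np.float64(-0.031), np.float64(0.044)), (248, np.float64(0.626), np.float64(-0.046), np.float64(0.008)), (252, np.float64(0.627), np.float64(-0.062), np.float64(0.0)), (256, np.float64(0.627), np.float64(-0.078), np.float64(-0.001)), (260, np.float64(0.626), np.float64(-0.094), np.float64(0.002))]<stdin>:13: RuntimeWarning: Mean of empty slice.
  ret = ret.dtype.type(ret / rcount)
```

View pics/crop.png

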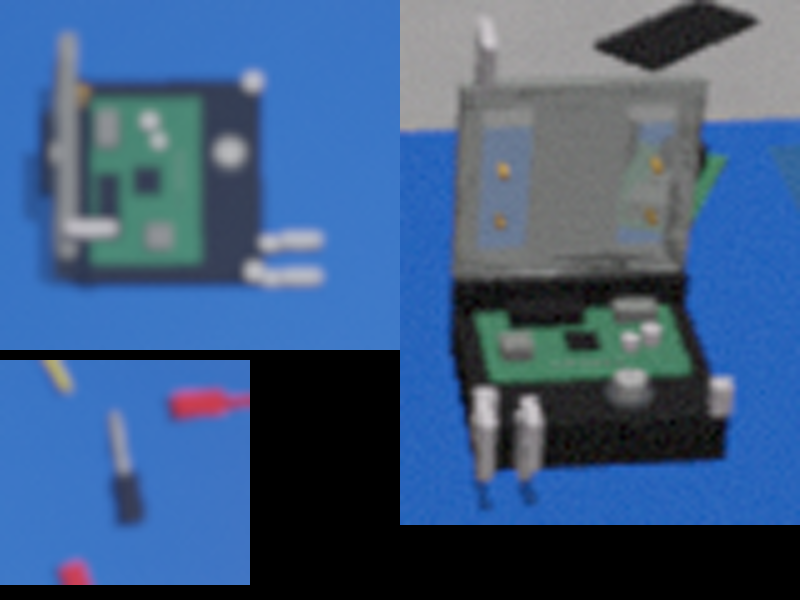

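The crop shows the plunger at (230,152), the lugs at rows 240 and 277, and the base's free edge at column 260. In the side view the lug tops are at (487,395) and (530,405) and the plunger is at (630,380).

```bash
cat > blobs.py <<'E'
from h import *
def blobs(p,x0,x1,y0,y1,fn,k=4,amin=40):
    "components of fn(upscaled crop), centroid/rect in full-image pixels"
    c=cv2.resize(p[y0:y1,x0:x1],None,fx=k,fy=k,interpolation=cv2.INTER_CUBIC)
    m=fn(c.astype(int)).astype(np.uint8)
    n,_,st,ce=cv2.connectedComponentsWithStats(m); out=[]
    f=lambda q:(np.asarray(q)+.5)/k-.5+[x0,y0]
    for i in range(1,n):
        if st[i,4]<amin: continue
        pts=np.argwhere(_==i)[:,::-1].astype(np.float32); r=cv2.boxPoints(cv2.minAreaRect(pts))
        out.append((f(ce[i]),st[i,4]/k/k,f(r)))
    return out
E
python3 - <<'E'
from blobs import *
t=load("top0.npz"); s=load("side0.npz")
bright=lambda c:(c.min(2)>125)&(c.max(2)-c.min(2)<50)
dark=lambda c:(c.max(2)<95)
print("TOP bright")
for c,a,r in blobs(t[0],234,265,140,192,bright): print(c.round(1),round(a,1),onz(*t[2:],c,.065).round(4)[0,:2],onz(*t[2:],c,.052).round(4)[0,:2],onz(*t[2:],r,.065)[:,:2].round(3).tolist())
print("SIDE bright")
for c,a,r in blobs(s[0],255,320,180,222,bright): print(c.round(1),round(a,1),onz(*s[2:],c,.052).round(4)[0,:2],r.round(1).tolist())
print("pin top")
for c,a,r in blobs(t[0],315,350,145,190,dark): print(c.round(1),a,onz(*t[2:],c,.018)[0].round(4),onz(*t[2:],r,.018)[:,:2].round(3).tolist())
grey=lambda c:(c[:,:,0]>85)&(c.max(2)-c.min(2)<90)
for c,a,r in blobs(t[0],328,342,150,178,grey): print("sh",c.round(1),a,onz(*t[2:],c,.011)[0].round(4),onz(*t[2:],r,.011)[:,:2].round(3).tolist())
print("pin side")
for c,a,r in blobs(s[0],280,330,270,295,dark): print(c.round(1),a,onz(*s[2:],c,.013)[0].round(4),r.round(1).tolist())
for c,a,r in blobs(s[0],300,330,270,295,bright): print("sh",c.round(1),a,onz(*s[2:],c,.011)[0].round(4),onz(*s[2:],r,.011)[:,:2].round(3).tolist())
# base edges top view: dark->blue transition per row / column
p=cv2.cvtColor(t[0],cv2.COLOR_RGB2GRAY).astype(float)
B=t[0][:,:,2].astype(float)
def cross(l,off):
    l=np.asarray(l); th=130; i=np.nonzero((l[:-1]<th)&(l[1:]>=th))[0]
    return off+i[-1]+(th-l[i[-1]])/(l[i[-1]+1]-l[i[-1]]) if len(i) else np.nan
e=np.array([[cross(B[v,236:256],236),v] for v in list(range(152,175))]); P=onz(*t[2:],e,.036)
f=np.polyfit(P[:,0],P[:,1],1); print("-y edge: y=",np.polyval(f,.6),"slope deg",np.degrees(np.arctan(f[0])),"resid",np.std(P[:,1]-np.polyval(f,P[:,0])), "x range",P[[0,-1],0])
e=np.array([[u,cross(B[178:196,u],178)] for u in range(214,241)]); P=onz(*t[2:],e,.036)
f=np.polyfit(P[:,1],P[:,0],1); print("-x edge: x at y=.03",np.polyval(f,.03),"deg",-np.degrees(np.arctan(f[0])),np.std(P[:,0]-np.polyval(f,P[:,1])))
e=np.array([[u,139+ (15-cross(B[139:155,u][::-1],0))] for u in range(218,241)]); P=onz(*t[2:],e,.036)
f=np.polyfit(P[:,1],P[:,0],1); print("+x edge: x at y=.03",np.polyval(f,.03),"deg",-np.degrees(np.arctan(f[0])),np.std(P[:,0]-np.polyval(f,P[:,1])))
E
```

```text
TOP bright
[245. 146.] 11.1 [ 0.6712 -0.0363] [ 0.6738 -0.0361] [[0.678, -0.029], [0.678, -0.044], [0.665, -0.043], [0.665, -0.029]]
[240.5 159.9] 25.9 [ 0.6173 -0.0181] [ 0.6196 -0.0177] [[0.618, -0.003], [0.633, -0.018], [0.617, -0.033], [0.602, -0.018]]
[252.4 177.9] 36.1 [ 0.5471 -0.0631] [ 0.5488 -0.063 ] [[0.552, -0.039], [0.556, -0.085], [0.542, -0.086], [0.539, -0.04]]
[250.4 184.7] 47.6 [ 0.5209 -0.0551] [ 0.5224 -0.055 ] [[0.517, -0.027], [0.534, -0.03], [0.524, -0.086], [0.507, -0.084]]
SIDE bright
[292.8 181.7] 21.9 [0.6384 0.0326] [[288.4, 180.9], [296.6, 178.5], [297.7, 182.4], [289.6, 184.8]]
[267.8 182.7] 9.9 [0.5568 0.0332] [[265.4, 181.7], [270.0, 181.2], [270.2, 183.5], [265.7, 184.0]]
[290.7 190.2] 19.8 [ 0.6223 -0.018 ] [[287.6, 188.4], [293.6, 188.4], [293.6, 192.1], [287.6, 192.1]]
[308.9 193.1] 20.2 [ 0.6759 -0.0396] [[306.7, 190.2], [310.6, 189.7], [311.6, 196.6], [307.7, 197.2]]
[261.7 198.4] 45.5 [ 0.5257 -0.0574] [[259.4, 192.1], [263.9, 192.1], [263.9, 209.4], [259.4, 209.4]]
[270.7 199.6] 35.4 [ 0.5521 -0.0664] [[267.4, 194.4], [271.9, 193.5], [274.7, 207.6], [270.2, 208.5]]
pin top
[335.1 172.3] 18.5 [ 0.57   -0.3887  0.018 ] [[0.584, -0.381], [0.586, -0.392], [0.557, -0.396], [0.555, -0.386]]
sh [333.4 161.4] 42.9375 [ 0.6147 -0.3848  0.011 ] [[0.64, -0.374], [0.642, -0.388], [0.59, -0.395], [0.588, -0.381]]
pin side
[297.1 283.3] 157.875 [ 0.5734 -0.3915  0.013 ] [[287.9, 279.8], [304.8, 276.9], [306.5, 286.8], [289.6, 289.7]]
sh [314.4 280. ] 44.125 [ 0.62   -0.3818  0.011 ] [[0.598, -0.38], [0.643, -0.374], [0.642, -0.383], [0.597, -0.39]]
-y edge: y= -0.040058778313703344 slope deg 0.35311265462179287 resid 0.00030202822232513695 x range [0.65329168 0.56631396]
-x edge: x at y=.03 0.5194596313489442 deg -0.6887098073844404 0.00010995214586720344
+x edge: x at y=.03 0.6774582300498364 deg 0.23288718521756335 0.00032645602054261885
```

Emit:
apply_moves --rows '[[[0,0,0],[0,0,0.25],0],[[0,0,0],[0,0,0.5],0],[[0,0,0],[0,0,0.622],0],[[0,0,0],[0,0,0.622],0]]'

```text
time: 0.5
ee_pos: [0.176, -0.521, 0.3035]
tcp_rot: [-180.0, 0.0, -0.0]
wrist_force: [-0.2, 0.0, 0.3]
opening: 0.028
grasp_force: 0.0
```

Emit:
apply_moves --rows '[[[0.3,-0.34,0],[0,0,0],0],[[0.6,-0.67,0],[0,0,0],0],[[0.9,-1.0,0],[0,0,0],0],[[0.9,-1.0,0],[0,0,0],0]]'

```text
time: 0.9
ee_pos: [0.2684, -0.4181, 0.3042]
tcp_rot: [-180.0, -0.0, 0.4]
wrist_force: [0.2, -0.4, 1.0]
opening: -0.0002
grasp_force: 0.0
```

Emit:
apply_moves --rows '[[[0.3,-0.34,0],[0,0,0],0],[[0.6,-0.67,0],[0,0,0],0],[[0.9,-1.0,0],[0,0,0],0],[[0.9,-1.0,0],[0,0,0],0]]'

```text
time: 1.3
ee_pos: [0.3583, -0.3183, 0.3038]
tcp_rot: [-180.0, -0.0, 0.4]
wrist_force: [-0.4, 0.2, -0.6]
opening: -0.0001
grasp_force: 0.0
```

Emit:
apply_moves --rows '[[[0.3,-0.34,0],[0,0,0],0],[[0.6,-0.67,0],[0,0,0],0],[[0.9,-1.0,0],[0,0,0],0],[[0.9,-1.0,0],[0,0,0],0]]'

```text
time: 1.7
ee_pos: [0.4482, -0.2187, 0.3033]
tcp_rot: [-179.9, 0.0, 0.3]
wrist_force: [-0.5, -0.8, -0.4]
opening: 0.0
grasp_force: 0.0
```

Emit:
apply_moves --rows '[[[0.3,-0.34,0],[0,0,0],0],[[0.6,-0.67,0],[0,0,0],0],[[0.9,-1.0,0],[0,0,0],0],[[0.9,-1.0,0],[0,0,0],0]]'

```text
time: 2.1
ee_pos: [0.5381, -0.1191, 0.3027]
tcp_rot: [-180.0, 0.0, 0.3]
wrist_force: [-0.9, 0.2, -0.2]
opening: 0.0
grasp_force: 0.0
```

Emit:
apply_moves --rows '[[[0.28,-0.33,0.2],[0,0,0],0],[[0.56,-0.67,0.5],[0,0,0],0],[[0.84,-1.0,0.8],[0,0,0],0],[[0.84,-1.0,0.8],[0,0,0],0],[[0.84,-1.0,0.8],[0,0,0],0]]'

```text
time: 2.6
ee_pos: [0.6197, -0.0216, 0.2223]
tcp_rot: [180.0, 0.2, 0.1]
wrist_force: [0.3, -0.3, 1.5]
opening: 0.0003
grasp_force: 0.0
```

```bash
cat > look.py <<'E'
import sys
from workcell import sensors, imaging
from h import *
def shot(tag):
    for n in ("top","side"):
        p,d=imaging.camera(n); c=imaging.get_calibration(n); np.savez(f"{n}{tag}.npz",p=p,d=d,K=c["intrinsics"],T=c["world_from_camera"])
    return load(f"top{tag}.npz"),load(f"side{tag}.npz"),sensors.get_obs()
E
python3 - <<'E'
from look import *
t,s,o=shot("1"); print(o["ee_pos"],o["tcp_rot"])
a=cv2.resize(t[0][120:200,190:280],(400,356),interpolation=cv2.INTER_CUBIC)
b=cv2.resize(s[0][80:215,235:325],(400,600),interpolation=cv2.INTER_CUBIC)
im=np.zeros((600,800,3),np.uint8); im[:356,:400]=a; im[:,400:]=b
P=o["ee_pos"]+[0,0,-.073]
for k,(q,org,sc) in enumerate(((t,(190,120),(400/90,356/80)),(s,(235,80),(400/90,600/135)))):
    u=(proj(*q[2:],P)[0]-org)*sc; cv2.circle(im,(int(u[0])+400*k,int(u[1])),4,(255,0,0),1)
cv2.imwrite("pics/c1.png",im[:,:,::-1])
E
```

```text
[ 0.61964362 -0.02260754  0.22488283] [ 1.79974134e+02 -3.43789848e-02 -2.51600440e-02]
```

View pics/c1.png

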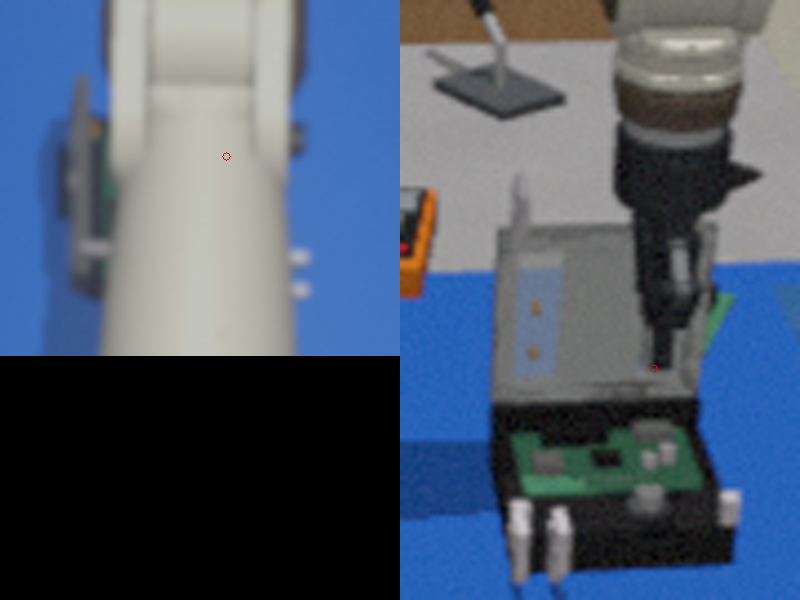

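The tip sits about 2 px right of its prediction in the side view. That camera therefore reads about +5 mm in x, so I'll trust the top view. Next I'll descend onto the plunger.

Emit:
apply_moves --rows '[[[-0.01,-0.06,0.3],[0,0,0],0],[[-0.01,-0.06,0.6],[0,0,0],0],[[-0.01,-0.06,0.9],[0,0,0],0],[[-0.01,-0.06,0.9],[0,0,0],0]]'

```text
time: 3.1
ee_pos: [0.617, -0.0166, 0.1314]
tcp_rot: [180.0, 0.3, -0.1]
wrist_force: [-0.2, 0.2, -1.0]
opening: -0.0002
grasp_force: 0.0
```

Emit:
apply_moves --rows '[[[0,0,0.05],[0,0,0],0],[[0,0,0.1],[0,0,0],0],[[0,0,0.12],[0,0,0],0],[[0,0,0.12],[0,0,0],0]]'

```text
time: 3.5
ee_pos: [0.6195, -0.0152, 0.1229]
tcp_rot: [180.0, -0.1, -0.0]
wrist_force: [-0.1, -1.0, 2.2]
opening: -0.0
grasp_force: 0.9
```

Emit:
apply_moves --rows '[[[0,0,0.03],[0,0,0],0],[[0,0,0.06],[0,0,0],0],[[0,0,0.08],[0,0,0],0],[[0,0,0.08],[0,0,0],0],[[0,0,0.08],[0,0,0],0]]'

```text
time: 4.0
ee_pos: [0.6195, -0.0152, 0.1172]
tcp_rot: [180.0, -0.2, 0.0]
wrist_force: [-6.6, -1.4, 23.1]
opening: 0.0
grasp_force: 11.5
```

Emit:
apply_moves --rows '[[[0,0,0],[0,0,0],0],[[0,0,-0.2],[0,0,0],0],[[0,0,-0.6],[0,0,0],0],[[0,0,-1.0],[0,0,0],0]]'

```text
time: 4.4
ee_pos: [0.6184, -0.0148, 0.2141]
tcp_rot: [-180.0, 0.1, 0.0]
wrist_force: [1.0, -0.3, 0.5]
opening: 0.0002
grasp_force: 0.0
```

Emit:
apply_moves --rows '[[[0.1,0,-0.4],[0,0,0],0],[[0.2,0,-0.8],[0,0,0],0],[[0.3,0,-1.0],[0,0,0],0]]'

```text
time: 4.7
ee_pos: [0.6494, -0.0148, 0.3178]
tcp_rot: [-180.0, -0.2, 0.0]
wrist_force: [-0.2, 0.1, 0.3]
opening: -0.0001
grasp_force: 0.0
```

Emit:
apply_moves --rows '[[[0,-0.3,0],[0,0,0],0],[[0,-0.7,0],[0,0,0],0],[[0,-1.0,0],[0,0,0],0]]'

```text
time: 5.0
ee_pos: [0.6513, 0.0466, 0.3135]
tcp_rot: [-178.5, 0.1, 3.7]
wrist_force: [0.1, 1.1, -1.1]
opening: 0.0004
grasp_force: 0.0
```

Emit:
apply_moves --rows '[[[0,-0.3,0],[0,0,0],0],[[0,-0.7,0],[0,0,0],0],[[0,-0.8,0],[0,0,0],0],[[0,-0.8,0],[0,0,0],0]]'

```text
time: 5.4
ee_pos: [0.6506, 0.0917, 0.3158]
tcp_rot: [-177.1, 0.1, 7.2]
wrist_force: [-0.2, 0.1, 1.0]
opening: -0.0001
grasp_force: 0.0
```

Run:
```python
from look import *
t,s,o=shot("2"); print(o["ee_pos"],o["tcp_rot"],o["wrist_force"])
b=cv2.resize(s[0][60:215,215:335],(464,600),interpolation=cv2.INTER_CUBIC)
cv2.imwrite("pics/c2.png",b[:,:,::-1])
```

```text
[0.65066257 0.09038026 0.31583196] [-1.77152612e+02  8.73138626e-02  7.04525947e+00] [-0.59323392  0.34950923  0.49839103]
```

View pics/c2.png

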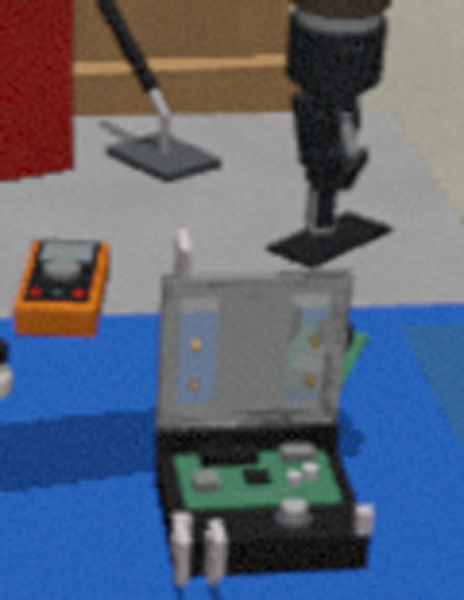

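The lid is still open and the gripper hangs above and in front of it. The arm stopped short of its target, so I'll check the joints.

Run:
```python
from workcell import sensors
o=sensors.get_obs(); print(o["q"].round(2),o["ee_pos"],o["tcp_rot"])
```

```text
[  6.99  21.13  30.54  99.5    2.85 179.94] [0.65066257 0.09038026 0.31583196] [-1.77152612e+02  8.73138626e-02  7.04525947e+00]
```

Joint 6 is at its limit, because yaw can't go below q1 there. I'll turn the tool to yaw 90 for the lid push.

Emit:
apply_moves --rows '[[[0,0,0],[0,0,-0.28],0],[[0,0,0],[0,0,-0.56],0],[[0,0,0],[0,0,-0.84],0],[[0,0,0],[0,0,-1.0],0]]'

```text
time: 5.9
ee_pos: [0.6507, 0.0896, 0.3159]
tcp_rot: [-177.5, -1.4, 37.3]
wrist_force: [-0.0, 0.3, -0.4]
opening: -0.0002
grasp_force: 0.0
```

Emit:
apply_moves --rows '[[[0,0,0],[0,0,-0.28],0],[[0,0,0],[0,0,-0.56],0],[[0,0,0],[0,0,-0.84],0],[[0,0,0],[0,0,-1.0],0]]'

```text
time: 6.3
ee_pos: [0.6507, 0.0896, 0.3159]
tcp_rot: [-178.5, -2.4, 67.3]
wrist_force: [0.7, 0.1, -0.5]
opening: -0.0001
grasp_force: 0.0
```

Emit:
apply_moves --rows '[[[0,0,0],[0,0,-0.28],0],[[0,0,0],[0,0,-0.56],0],[[0,0,0],[0,0,-0.77],0],[[0,0,0],[0,0,-0.77],0],[[0,0,0],[0,0,-0.77],0]]'

```text
time: 6.8
ee_pos: [0.6507, 0.0899, 0.3159]
tcp_rot: [-179.6, -2.8, 89.9]
wrist_force: [-0.9, 0.5, -0.2]
opening: 0.0001
grasp_force: 0.0
```

Emit:
apply_moves --rows '[[[0.3,0,0],[0,-0.093,0],0],[[0.6,0,0],[0,-0.093,0],0],[[0.8,0,0],[0,-0.093,0],0],[[0.8,0,0],[0,-0.093,0],0],[[0.8,0,0],[0,-0.093,0],0]]'

```text
time: 7.3
ee_pos: [0.6505, 0.1705, 0.3197]
tcp_rot: [-179.6, -0.0, 90.1]
wrist_force: [0.1, -0.1, -0.3]
opening: 0.0004
grasp_force: 0.0
```

Emit:
apply_moves --rows '[[[0,0,0.3],[0,0,0],0],[[0,0,0.6],[0,0,0],0],[[0,0,0.6],[0,0,0],0]]'

```text
time: 7.6
ee_pos: [0.6489, 0.1689, 0.2553]
tcp_rot: [-179.2, 0.1, 90.0]
wrist_force: [0.4, -1.0, -0.3]
opening: 0.0002
grasp_force: 0.0
```

Emit:
apply_moves --rows '[[[-0.2,0,0],[0,0,0],0],[[-0.4,0,0],[0,0,0],0],[[-0.56,0,0],[0,0,0],0],[[-0.64,0,0.01],[0,0,0],0],[[-0.72,0,0.03],[0,0,0],0],[[-0.8,0,0.045],[0,0,0],0],[[-0.88,0,0.06],[0,0,0],0]]'

```text
time: 8.3
ee_pos: [0.6503, 0.0822, 0.2536]
tcp_rot: [-179.6, -0.1, 90.2]
wrist_force: [0.3, 1.4, -0.8]
opening: 0.0001
grasp_force: 0.8
```

Emit:
apply_moves --rows '[[[-0.09,0,0.03],[0,0,0],0],[[-0.18,0,0.07],[0,0,0],0],[[-0.27,0,0.12],[0,0,0],0],[[-0.35,0,0.17],[0,0,0],0],[[-0.43,0,0.23],[0,0,0],0],[[-0.5,0,0.29],[0,0,0],0],[[-0.57,0,0.36],[0,0,0],0],[[-0.64,0,0.43],[0,0,0],0],[[-0.7,0,0.51],[0,0,0],0],[[-0.75,0,0.59],[0,0,0],0],[[-0.79,0,0.68],[0,0,0],0],[[-0.83,0,0.77],[0,0,0],0],[[-0.86,0,0.86],[0,0,0],0],[[-0.89,0,0.955],[0,0,0],0]]'

```text
time: 9.7
ee_pos: [0.6497, -0.0066, 0.1573]
tcp_rot: [-179.6, -0.1, 90.2]
wrist_force: [-0.0, 0.6, -0.1]
opening: 0.0003
grasp_force: 0.1
```

Emit:
apply_moves --rows '[[[-0.01,0,0.05],[0,0,0],0],[[-0.02,0,0.1],[0,0,0],0],[[-0.03,0,0.15],[0,0,0],0],[[-0.03,0,0.19],[0,0,0],0],[[-0.03,0,0.2],[0,0,0],0],[[-0.03,0,0.2],[0,0,0],0]]'

```text
time: 10.3
ee_pos: [0.6497, -0.0094, 0.1387]
tcp_rot: [-179.6, -0.0, 90.2]
wrist_force: [-1.3, -1.0, 3.5]
opening: -0.0001
grasp_force: 1.7
```

Emit:
apply_moves --rows '[[[0,0,0.02],[0,0,0],0],[[0,0,0.04],[0,0,0],0],[[0,0,0.04],[0,0,0],0]]'

```text
time: 10.6
ee_pos: [0.6497, -0.0094, 0.1384]
tcp_rot: [-179.8, -0.0, 90.2]
wrist_force: [-11.9, -0.2, 26.6]
opening: 0.0002
grasp_force: 13.3
```

Emit:
apply_moves --rows '[[[0,0,-0.3],[0,0,0],0],[[0,0,-0.6],[0,0,0.28],0],[[0,0,-1.0],[0,0,0.56],0],[[0,0,-1.0],[0,0,0.84],0],[[0,0,-1.0],[0,0,1.0],0]]'

```text
time: 11.1
ee_pos: [0.6509, -0.0094, 0.2359]
tcp_rot: [-179.8, 0.1, 59.8]
wrist_force: [0.3, -0.3, -0.4]
opening: -0.0
grasp_force: 0.0
```

Emit:
apply_moves --rows '[[[0,0,0],[0,0,0.28],0],[[0,0,0],[0,0,0.56],0],[[0,0,0],[0,0,0.84],0],[[0,0,0],[0,0,1.0],0]]'

```text
time: 11.5
ee_pos: [0.6504, -0.0094, 0.234]
tcp_rot: [-179.7, 0.3, 29.8]
wrist_force: [1.1, -0.2, -0.1]
opening: 0.0001
grasp_force: 0.0
```

Emit:
apply_moves --rows '[[[0,0,0],[0,0,0.28],0],[[0,0,0],[0,0,0.56],0],[[0,0,0],[0,0,0.74],0],[[0,0,0],[0,0,0.74],0]]'

```text
time: 11.9
ee_pos: [0.6504, -0.0094, 0.234]
tcp_rot: [-179.9, 0.4, 7.9]
wrist_force: [0.3, -0.2, -0.2]
opening: -0.0001
grasp_force: 0.0
```

Emit:
apply_moves --rows '[[[-0.16,0.45,0],[0,0,0],0.7],[[-0.33,0.92,0],[0,0,0],0.7],[[-0.33,0.92,0],[0,0,0],0.7]]'

```text
time: 12.2
ee_pos: [0.6293, -0.1098, 0.2342]
tcp_rot: [-180.0, 0.4, 7.9]
wrist_force: [0.3, 0.6, -0.2]
opening: 0.0436
grasp_force: 0.0
```

Emit:
apply_moves --rows '[[[-0.16,0.45,0],[0,0,0],0.7],[[-0.33,0.92,0],[0,0,0],0.7],[[-0.33,0.92,0],[0,0,0],0.7]]'

```text
time: 12.5
ee_pos: [0.6092, -0.2054, 0.2341]
tcp_rot: [-180.0, 0.4, 7.9]
wrist_force: [-0.2, 0.7, 0.1]
opening: 0.06
grasp_force: 0.0
```

Emit:
apply_moves --rows '[[[-0.16,0.45,0],[0,0,0],0.7],[[-0.33,0.92,0],[0,0,0],0.7],[[-0.33,0.92,0],[0,0,0],0.7],[[-0.33,0.92,0],[0,0,0],0.7]]'

```text
time: 12.9
ee_pos: [0.5904, -0.2971, 0.234]
tcp_rot: [-179.9, 0.4, 8.0]
wrist_force: [-0.0, 0.5, -0.4]
opening: 0.0599
grasp_force: 0.0
```

Run:
```python
from look import *
from blobs import *
t,s,o=shot("3"); print(o["time"],o["ee_pos"],o["tcp_rot"],o["wrist_force"],o["q"])
a=cv2.resize(t[0][120:200,200:360],(800,400),interpolation=cv2.INTER_CUBIC)
b=cv2.resize(s[0][150:230,215:375],(400,200),interpolation=cv2.INTER_CUBIC)
c=cv2.resize(s[0][220:300,240:400],(400,200),interpolation=cv2.INTER_CUBIC)
cv2.imwrite("pics/c3.png",np.vstack([a,np.hstack([b,c])])[:,:,::-1])
```

```text
13.0 [ 0.59085725 -0.29553449  0.23432106] [-179.87053226    0.41483099    8.07021868] [-0.16694113 -0.3035637  -0.42348723] [-2.65317889e+01  2.01127453e+01  2.01602123e+01  9.04624432e+01
 -1.29001662e-01  1.45398928e+02]
```

View pics/c3.png

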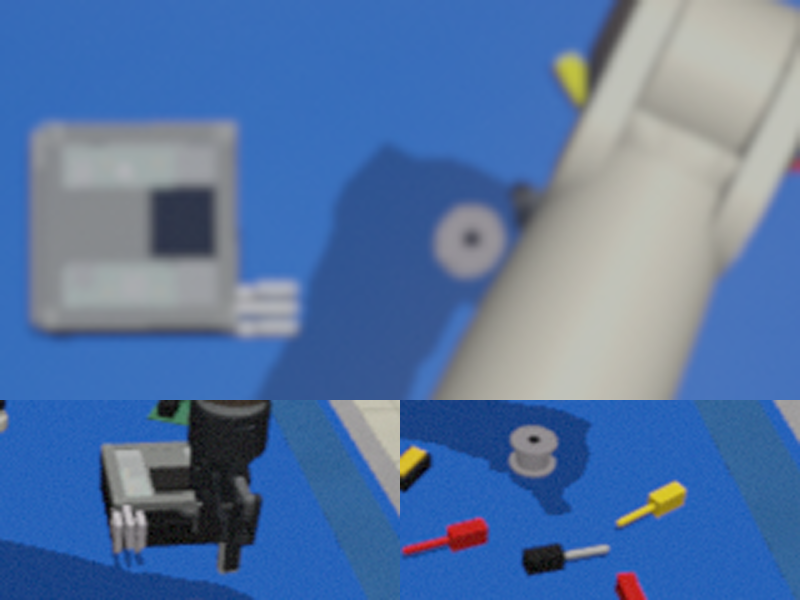

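The lid is shut, with the pad at (183,222) and the three lugs in line at (270,308). The pin is clear for the grasp.

Emit:
apply_moves --rows '[[[-0.16,0.45,0.2],[0,0,0],0.7],[[-0.32,0.9,0.5],[0,0,0],0.7],[[-0.32,0.9,0.7],[0,0,0],0.7],[[-0.32,0.9,0.7],[0,0,0],0.7]]'

```text
time: 13.4
ee_pos: [0.5698, -0.3892, 0.1603]
tcp_rot: [-179.7, 0.7, 8.0]
wrist_force: [0.2, 0.4, -0.4]
opening: 0.0598
grasp_force: 0.0
```

Emit:
apply_moves --rows '[[[0,0,0.4],[0,0,0],0.7],[[0,0,0.7],[0,0,0],0.7],[[0,0,0.86],[0,0,0],0.7],[[0,0,0.86],[0,0,0],0.7]]'

```text
time: 13.8
ee_pos: [0.5702, -0.3881, 0.0772]
tcp_rot: [-179.8, 0.5, 8.1]
wrist_force: [0.3, 0.3, 0.6]
opening: 0.0598
grasp_force: 0.0
```

Run:
```python
from look import *
from blobs import *
t,s,o=shot("4"); print(o["time"],o["ee_pos"],o["tcp_rot"],o["wrist_force"])
b=cv2.resize(s[0][235:305,260:353],(800,600),interpolation=cv2.INTER_CUBIC)
cv2.imwrite("pics/c4.png",b[:,:,::-1])
t=load("top3.npz"); s=load("side3.npz")
# lid plate (not blue): saturation small
lid=lambda c:(c[:,:,2]-c[:,:,0]<55)
for c,a,r in blobs(t[0],200,265,135,195,lid): print("lid+",c,a,onz(*t[2:],r,.066)[:,:2].round(4).tolist())
pad=lambda c:(c.max(2)<95)
for c,a,r in blobs(t[0],222,246,150,178,pad): print("pad",c,a,onz(*t[2:],c,.080)[0].round(4),onz(*t[2:],r,.080)[:,:2].round(4).tolist())
br=lambda c:(c.min(2)>150)
for c,a,r in blobs(t[0],248,265,170,192,br): print("lug",c,a,onz(*t[2:],c,.065)[0].round(4),onz(*t[2:],r,.065)[:,:2].round(4).tolist())
```

```text
13.9 [ 0.57103732 -0.38945475  0.08036887] [-179.95733595    0.3464607     8.0346069 ] [-0.50445909 -0.40006455  0.94505561]
lid+ [228.2093836  166.28924058] 1839.8125 [[0.6809, 0.1155], [0.6776, -0.0908], [0.5119, -0.0881], [0.5151, 0.1161]]
pad [236.11046748 164.08760163] 153.75 [ 0.599  -0.0018  0.08  ] [[0.6242, 0.0207], [0.6235, -0.025], [0.5745, -0.0244], [0.5752, 0.0212]]
lug [252.77788568 179.48543285] 56.3125 [ 0.5408 -0.0643  0.065 ] [[0.5531, -0.0447], [0.5525, -0.0849], [0.5294, -0.0845], [0.53, -0.0444]]
lug [252.84887006 184.81426554] 22.125 [ 0.5203 -0.0642  0.065 ] [[0.5252, -0.0443], [0.5246, -0.0835], [0.5159, -0.0834], [0.5165, -0.0442]]
```

View pics/c4.png

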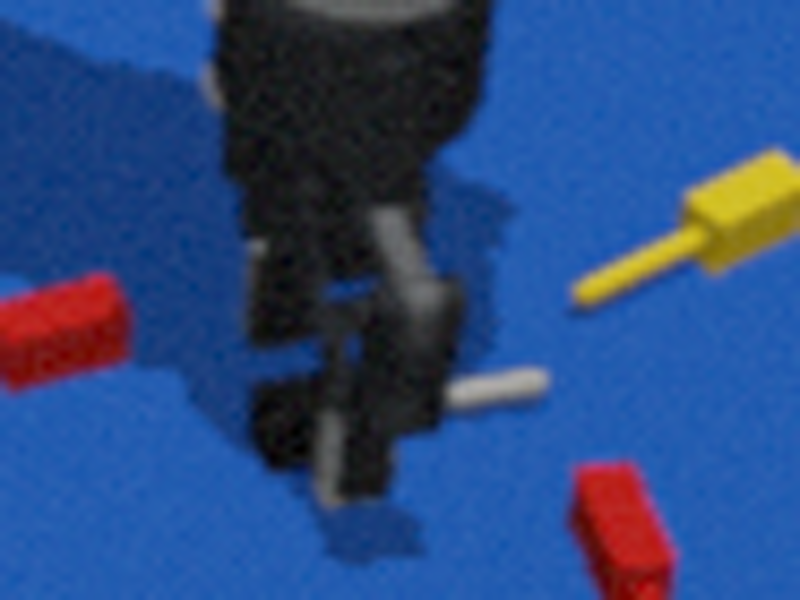

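The fingers straddle the handle: near finger at (350,470), shaft sticking out to (550,380). Now I'll close.

Emit:
apply_moves --rows '[[[0,0,0],[0,0,0],0.4],[[0,0,0],[0,0,0],0.1],[[0,0,0],[0,0,0],0.1],[[0,0,0],[0,0,0],0.1],[[0,0,0],[0,0,0],0.1],[[0,0,0],[0,0,0],0.1]]' --force 60

```text
time: 14.5
ee_pos: [0.5705, -0.3903, 0.0799]
tcp_rot: [-180.0, 0.3, 8.0]
wrist_force: [-1.1, 0.6, 7.2]
opening: 0.016
grasp_force: 60.3
```

Run:
```python
from look import *
from blobs import *
t,s,o=shot("5"); print(o["time"],o["ee_pos"],o["tcp_rot"],o["wrist_force"],o["opening"],o["grasp_force"])
br=lambda c:(c.min(2)>110)&(c.max(2)-c.min(2)<60)
for c,a,r in blobs(s[0],305,335,270,295,br): print("shaft",c,a,r.round(1).tolist(),onz(*s[2:],r,.011).round(4).tolist())
from scipy.spatial.transform import Rotation as R
Rm=R.from_euler("xyz",o["tcp_rot"],degrees=True).as_matrix()
tip=o["ee_pos"]+Rm@[.070,0,.0685]; print("pred tip",tip,proj(*s[2:],tip))
```

```text
14.6 [ 0.57054102 -0.39032916  0.07993275] [-179.96936606    0.32401624    7.9532844 ] [-0.62685298  1.36225385  5.60405361] 0.016636939328307475 60.26402413845062
shaft [307.25735294 270.53676471] 4.25 [[305.9, 269.6], [308.6, 269.6], [308.6, 271.6], [305.9, 271.6]] [[0.6064, -0.3415, 0.011], [0.6135, -0.3422, 0.011], [0.6119, -0.3497, 0.011], [0.6048, -0.3491, 0.011]]
shaft [315.63507463 280.1869403 ] 41.875 [[306.8, 280.0], [323.1, 277.4], [323.6, 280.4], [307.2, 282.9]] [[0.6006, -0.3798, 0.011], [0.6442, -0.3746, 0.011], [0.6428, -0.3853, 0.011], [0.5996, -0.3903, 0.011]]
pred tip [ 0.63947788 -0.38066105  0.011038  ] [[321.89435493 279.1662075 ]]
```

Emit:
apply_moves --rows '[[[0,0,-0.15],[0,0,0],0.1],[[0,0,-0.4],[0,0,0],0.1],[[0,0,-0.8],[0,0,0.13],0.1],[[0,0,-1.0],[0,0,0.265],0.1],[[0,0,-1.0],[0,0,0.265],0.1]]'

```text
time: 15.1
ee_pos: [0.5718, -0.3908, 0.1837]
tcp_rot: [179.8, 0.1, -0.1]
wrist_force: [0.2, -0.2, -0.4]
opening: 0.0167
grasp_force: 59.3
```

Emit:
apply_moves --rows '[[[-0.13,-0.27,0],[0,0,0],0.1],[[-0.26,-0.54,0],[0,0,0],0.1],[[-0.39,-0.8,0],[0,0,0],0.1]]'

```text
time: 15.4
ee_pos: [0.5309, -0.3091, 0.178]
tcp_rot: [-179.9, 0.5, 0.1]
wrist_force: [-0.2, 0.8, -0.1]
opening: 0.0163
grasp_force: 59.4
```

Emit:
apply_moves --rows '[[[-0.13,-0.27,0],[0,0,0],0.1],[[-0.26,-0.54,0],[0,0,0],0.1],[[-0.39,-0.8,0],[0,0,0],0.1]]'

```text
time: 15.7
ee_pos: [0.4918, -0.2289, 0.1786]
tcp_rot: [-179.9, 0.5, 0.1]
wrist_force: [0.5, 0.2, -0.3]
opening: 0.0166
grasp_force: 59.4
```

Emit:
apply_moves --rows '[[[-0.13,-0.27,0],[0,0,0],0.1],[[-0.26,-0.54,0],[0,0,0],0.1],[[-0.39,-0.8,0],[0,0,0],0.1],[[-0.39,-0.8,0],[0,0,0],0.1]]'

```text
time: 16.1
ee_pos: [0.4523, -0.1479, 0.1794]
tcp_rot: [-179.9, 0.5, 0.2]
wrist_force: [0.7, -0.5, -1.5]
opening: 0.0165
grasp_force: 59.3
```

Emit:
apply_moves --rows '[[[-0.13,-0.27,0],[0,0,0],0.1],[[-0.26,-0.54,0],[0,0,0],0.1],[[-0.39,-0.8,0],[0,0,0],0.1],[[-0.39,-0.8,0],[0,0,0],0.1],[[-0.39,-0.8,0],[0,0,0],0.1]]'

```text
time: 16.6
ee_pos: [0.415, -0.0701, 0.1799]
tcp_rot: [-180.0, 0.4, 0.1]
wrist_force: [0.5, -0.3, -0.0]
opening: 0.0164
grasp_force: 59.3
```

Run:
```python
from blobs import *
from workcell import sensors
s=load("side3.npz")
br=lambda c:(c.min(2)>100)&(c[:,:,2]-c[:,:,0]<40)
for th in (100,130):
  f=lambda c:(c[:,:,0]>th)
  for c,a,r in blobs(s[0],256,278,188,216,f): print(th,c,a,r.round(1).tolist())
for jy in (.032,.034,.036): print(jy,[proj(*s[2:],[.599+x,jy-.120,z])[0].round(1).tolist() for x,z in ((-.079,.065),(-.079,.031),(-.051,.065),(-.051,.031))],proj(*s[2:],[[.599-.079,jy-.09,.065],[.599+.02,jy-.05,.052]]).round(1).tolist())
o=sensors.get_obs(); print({k:np.round(o[k],4) for k in("time","ee_pos","tcp_rot","q","opening","wrist_force")})
```

```text
100 [266.68177504 197.84545562] 263.375 [[258.9, 187.6], [277.4, 187.6], [277.4, 210.4], [258.9, 210.4]]
130 [268.33397079 188.86526426] 44.9375 [[260.4, 187.6], [277.4, 187.6], [277.4, 190.6], [260.4, 190.6]]
130 [265.66095133 197.2710177 ] 84.75 [[253.7, 199.3], [267.0, 188.6], [274.8, 198.4], [261.5, 209.0]]
130 [266.63297872 205.02925532] 5.875 [[266.1, 201.9], [267.1, 201.9], [267.1, 207.9], [266.1, 207.9]]
130 [270.93112245 202.7627551 ] 3.0625 [[270.1, 201.6], [271.6, 201.6], [271.6, 204.1], [270.1, 204.1]]
0.032 [[261.2, 200.4], [260.9, 209.8], [270.5, 199.9], [270.1, 209.4]] [[260.0, 195.0], [289.7, 190.2]]
0.034 [[261.1, 200.0], [260.8, 209.5], [270.5, 199.6], [270.0, 209.0]] [[259.9, 194.6], [289.5, 189.9]]
0.036 [[261.0, 199.7], [260.8, 209.1], [270.4, 199.2], [270.0, 208.6]] [[259.8, 194.3], [289.4, 189.5]]
{'time': np.float64(16.6), 'ee_pos': array([ 0.415 , -0.0701,  0.1799]), 'tcp_rot': array([-1.799727e+02,  4.072000e-01,  1.048000e-01]), 'q': array([-9.573000e+00, -1.316030e+01, -2.072370e+01,  8.284250e+01,
       -4.150000e-02,  1.703224e+02]), 'opening': np.float64(0.0164), 'wrist_force': array([ 0.5206, -0.2537, -0.0399])}
```

Emit:
apply_moves --rows '[[[0,0.014,0.2],[0,0,0],0.1],[[0,0.014,0.5],[0,0,0],0.1],[[0,0.014,0.63],[0,0,0],0.1],[[0,0.014,0.63],[0,0,0],0.1],[[0,0.014,0.63],[0,0,0],0.1]]'

```text
time: 17.1
ee_pos: [0.4146, -0.0719, 0.1175]
tcp_rot: [-180.0, 0.4, -0.0]
wrist_force: [0.7, -0.0, 0.6]
opening: 0.0166
grasp_force: 59.3
```

Run:
```python
from look import *
t,s,o=shot("6"); print(o["time"],o["ee_pos"],o["tcp_rot"],o["wrist_force"])
x0,y0,k=220,165,10
b=cv2.resize(s[0][y0:y0+60,x0:x0+80],(800,600),interpolation=cv2.INTER_CUBIC)
tip=o["ee_pos"]+[.069,0,-.069]
for P,c in ((tip,(255,0,0)),([.515,-.0715,.048],(255,255,0))):
    u=(proj(*s[2:],P)[0]+.5-[x0,y0])*k; cv2.circle(b,(int(u[0]),int(u[1])),5,c,1)
cv2.imwrite("pics/c6.png",b[:,:,::-1])
```

```text
17.2 [ 0.41501643 -0.07174516  0.1181346 ] [-1.79970621e+02  3.38757686e-01 -2.59142258e-03] [-0.44576955  0.86176574 -0.78916755]
```

View pics/c6.png

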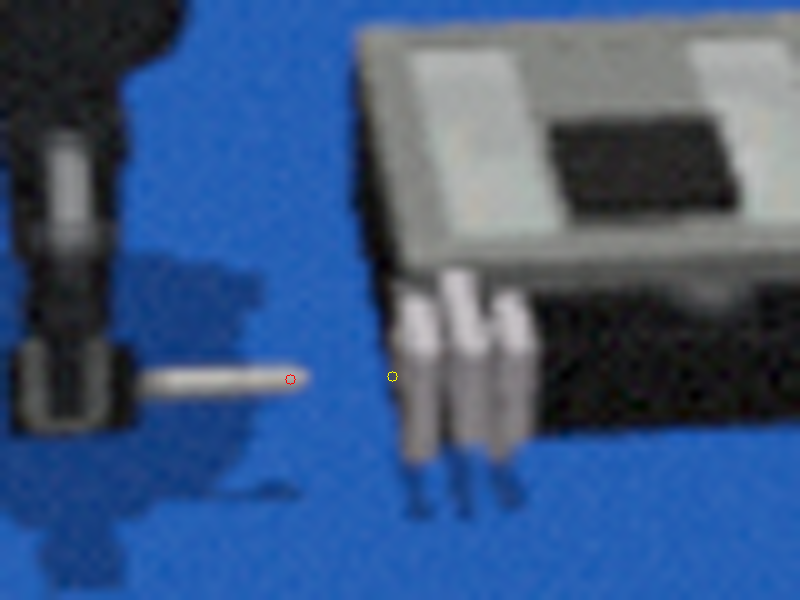

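The pin axis is level with the hole row: tip at (300,377), predicted hole mouth at (392,376). I'll insert slowly.

Emit:
apply_moves --rows '[[[0.1,0,0.007],[0,0,0],0.1],[[0.2,0,0.007],[0,0,0],0.1],[[0.26,0,0.007],[0,0,0],0.1],[[0.3,0,0.007],[0,0,0],0.1],[[0.34,0,0.007],[0,0,0],0.1],[[0.38,0,0.007],[0,0,0],0.1],[[0.38,0,0.007],[0,0,0],0.1]]'

```text
time: 17.9
ee_pos: [0.4527, -0.0714, 0.1158]
tcp_rot: [-180.0, 0.4, 0.0]
wrist_force: [0.2, 0.2, -0.2]
opening: 0.0163
grasp_force: 59.3
```

Emit:
apply_moves --rows '[[[0.04,0,0],[0,0,0],0.1],[[0.08,0,0],[0,0,0],0.1],[[0.12,0,0],[0,0,0],0.1],[[0.15,0,0],[0,0,0],0.1],[[0.15,0,0],[0,0,0],0.1]]'

```text
time: 18.4
ee_pos: [0.4677, -0.0714, 0.1157]
tcp_rot: [-180.0, 0.4, 0.0]
wrist_force: [-0.1, 0.8, -0.0]
opening: 0.0163
grasp_force: 59.3
```

Emit:
apply_moves --rows '[[[0.04,0,0],[0,0,0],0.1],[[0.08,0,0],[0,0,0],0.1],[[0.12,0,0],[0,0,0],0.1],[[0.16,0,0],[0,0,0],0.1],[[0.2,0,0],[0,0,0],0.1],[[0.2,0,0],[0,0,0],0.1]]'

```text
time: 19.0
ee_pos: [0.4878, -0.0714, 0.1156]
tcp_rot: [-180.0, 0.4, 0.0]
wrist_force: [-1.2, -0.0, 0.3]
opening: 0.0162
grasp_force: 59.3
```

Emit:
apply_moves --rows '[[[0.03,0,0],[0,0,0],0.1],[[0.06,0,0],[0,0,0],0.1],[[0.08,0,0],[0,0,0],0.1],[[0.08,0,0],[0,0,0],0.1]]'

```text
time: 19.4
ee_pos: [0.4955, -0.0714, 0.1156]
tcp_rot: [-180.0, 0.4, 0.0]
wrist_force: [-0.7, -0.1, -0.9]
opening: 0.0166
grasp_force: 59.3
```

Emit:
apply_moves --rows '[[[0.01,0,0],[0,0,0],0.1],[[0.02,0,0],[0,0,0],0.1],[[0.02,0,0],[0,0,0],0.1]]'

```text
time: 19.7
ee_pos: [0.4963, -0.0714, 0.1153]
tcp_rot: [-180.0, 0.6, -0.0]
wrist_force: [-5.3, -0.6, 2.7]
opening: 0.0165
grasp_force: 59.7
```

Contact comes at the expected x. I'll push a little harder and check that it doesn't advance.

Emit:
apply_moves --rows '[[[0.01,0,0],[0,0,0],0.1],[[0.02,0,0],[0,0,0],0.1],[[0.02,0,0],[0,0,0],0.1]]'

```text
time: 20.0
ee_pos: [0.4966, -0.0714, 0.1151]
tcp_rot: [-180.0, 0.8, -0.0]
wrist_force: [-17.0, -0.1, 8.4]
opening: 0.0166
grasp_force: 60.5
```

Run:
```python
from look import *
t,s,o=shot("7"); print(o["time"],o["ee_pos"],o["tcp_rot"],o["wrist_force"])
b=cv2.resize(s[0][165:225,220:300],(800,600),interpolation=cv2.INTER_CUBIC)
cv2.imwrite("pics/c7.png",b[:,:,::-1])
```

```text
20.1 [ 0.49660231 -0.07137711  0.11512903] [-1.79949227e+02  8.00911255e-01 -8.22741002e-03] [-17.74891934   0.17671615   9.16834063]
```

View pics/c7.png

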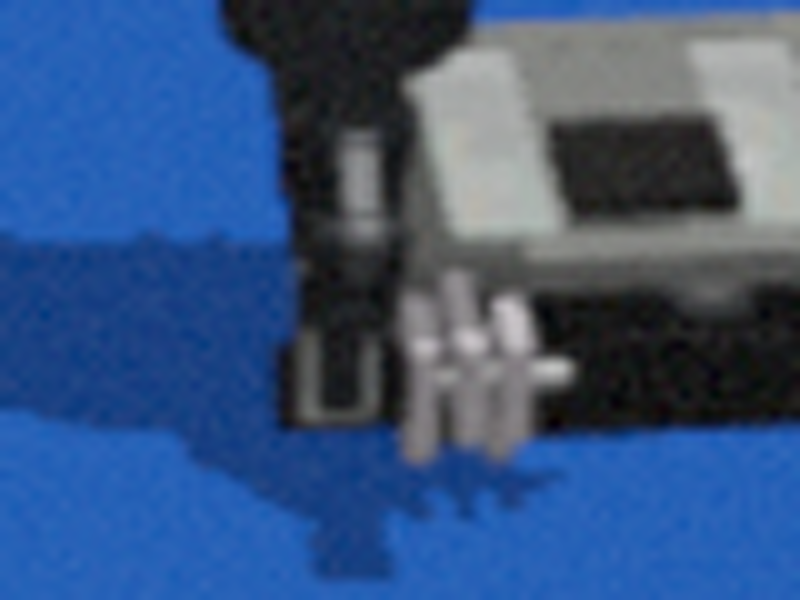

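The pin is through all three lugs, its tip visible at (570,370), and the handle is against the first lug. I'll ease off, release, rise and go to the pad.

Emit:
apply_moves --rows '[[[-0.015,0,0],[0,0,0],0.1],[[-0.025,0,0],[0,0,0],0.1],[[-0.025,0,0],[0,0,0],0.3],[[-0.025,0,0],[0,0,0],0.45],[[-0.025,0,0],[0,0,0],0.45],[[-0.025,0,0],[0,0,0],0.45]]'

```text
time: 20.7
ee_pos: [0.497, -0.0715, 0.1157]
tcp_rot: [-180.0, 0.4, 0.0]
wrist_force: [0.3, -0.3, 0.5]
opening: 0.0383
grasp_force: 0.0
```

Emit:
apply_moves --rows '[[[0,0,-0.15],[0,0,0],0.45],[[0,0,-0.4],[0,0,0],0.45],[[0,0,-0.85],[0,0,0],0.45],[[0,0,-0.85],[0,0,0],0]]'

```text
time: 21.1
ee_pos: [0.4993, -0.0717, 0.2074]
tcp_rot: [180.0, -0.1, 0.0]
wrist_force: [1.0, 0.3, 0.3]
opening: 0.0252
grasp_force: 0.0
```

Emit:
apply_moves --rows '[[[0.33,-0.23,0],[0,0,0],0],[[0.67,-0.46,0],[0,0,0],0],[[1.0,-0.65,0],[0,0,0],0],[[1.0,-0.65,0],[0,0,0],0],[[1.0,-0.65,0],[0,0,0],0]]'

```text
time: 21.6
ee_pos: [0.5977, -0.006, 0.1998]
tcp_rot: [-180.0, 0.5, 0.1]
wrist_force: [-0.0, -0.2, 0.0]
opening: -0.0003
grasp_force: 0.0
```

Run:
```python
from look import *
t,s,o=shot("8"); print(o["time"],o["ee_pos"],o["tcp_rot"],o["wrist_force"],o["q"])
b=cv2.resize(s[0][150:225,220:320],(800,600),interpolation=cv2.INTER_CUBIC)
cv2.imwrite("pics/c8.png",b[:,:,::-1])
```

```text
21.7 [ 0.59700019 -0.00679143  0.20039351] [-1.79960219e+02  4.21773398e-01 -1.06089626e-03] [ 0.21369075 -0.53999266  0.25251582] [-6.64179141e-01  1.09556542e+01  5.28275434e+00  8.47493057e+01
  3.48974273e-02  1.79336900e+02]
```

View pics/c8.png

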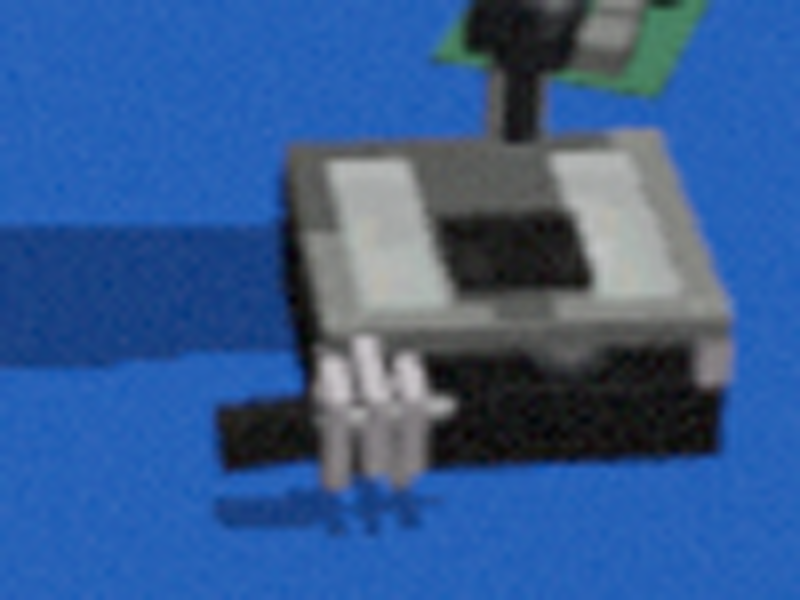

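The pin stays home with its handle against the first lug at (320,430), and the fingers are above the pad. Now I'll press.

Emit:
apply_moves --rows '[[[0.01,0,0.2],[0,0,0],0],[[0.02,0,0.4],[0,0,0],0],[[0.02,0,0.46],[0,0,0],0],[[0.02,0,0.48],[0,0,0],0],[[0.02,0,0.5],[0,0,0],0],[[0.02,0,0.5],[0,0,0],0]]'

```text
time: 22.3
ee_pos: [0.5991, -0.0068, 0.1513]
tcp_rot: [-180.0, 0.4, -0.0]
wrist_force: [-3.8, -2.0, 5.8]
opening: -0.0002
grasp_force: 2.8
```

Emit:
apply_moves --rows '[[[0,0,0.015],[0,0,0],0],[[0,0,0.03],[0,0,0],0],[[0,0,0.03],[0,0,0],0],[[0,0,0.03],[0,0,0],0]]'

```text
time: 22.7
ee_pos: [0.5992, -0.0067, 0.149]
tcp_rot: [-180.0, 0.3, -0.0]
wrist_force: [-4.9, -1.9, 9.9]
opening: -0.0002
grasp_force: 4.9
```

Emit:
apply_moves --rows '[[[0,0,0.003],[0,0,0],0],[[0,0,0.003],[0,0,0],0],[[0,0,0.003],[0,0,0],0],[[0,0,0.003],[0,0,0],0]]'

```text
time: 23.1
ee_pos: [0.5992, -0.0067, 0.1488]
tcp_rot: [-180.0, 0.3, -0.0]
wrist_force: [-5.0, -1.7, 10.2]
opening: 0.0
grasp_force: 5.1
```

Run:
```python
from workcell import sensors, bot
o=sensors.get_obs(); print(o["wrist_force"],o["ee_pos"])
if 8<o["wrist_force"][2]<13: print(bot.job_done())
```

```text
[-5.02224963 -1.72053686 10.15854281] [ 0.59919423 -0.00670601  0.14883704]
the job is handed in; nothing more can be done
None
```

The job is handed in at 23 s of the allowed 72: plunger pressed fully down, lid closed, pin pushed home through all three lugs and released, and the fingers left pressing the rubber pad at about 10 N.

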